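# Turn a dough paddle round in the tool dock

## Task

Someone has put the blue dough paddle into the covered tool dock the wrong way round, so that its blade sticks out in the open. Draw it out, set it down flat on a clear bit of the work table and let go, then take it again by its black handle and slide it blade first into the free bay of the dock until the whole blade is under the cover and the handle sticks out. Leave the two other tools in the dock and everything else on the table where they are.

Things in the scene. Friction and masses are not known exactly. Their poses are not given: they have to be found in the camera images.
- tool_dock: low stainless steel tool dock fixed to the table, its place and direction vary: 140 mm deep (x), 214 wide (y), 41 high (rolled front edge of the cover: 38 to 44 mm up). Origin: centre of its underside; own -x is the open front, +x the closed back, z up. Three bays side by side, centred at y = -70, 0, +70 mm, 66 mm wide, 38 high, open at x = -70, back wall at x = +65 mm, no floor (tools lie on the table)
- dock_mouth (a point): centre of the dock's open front, at x = -70 mm, y = 0 in the dock's frame, 19 mm over the table. One bay holds the paddle, the two others the spatula and the probe; which holds which varies. Feet 6 mm high stand out 14 mm on either side of the dock
- paddle: one-piece dough paddle, 238 mm long, about 100 to 200 g, both faces alike. Own x runs along it from handle to blade, z up. Origin on its underside's centre line, under the blade 37 mm from its root. It lies loose on its handle; centre of mass in the handle some 20 to 30 mm from the root. At the start its handle is inside a bay and nearly all the blade sticks out
- paddle_blade (a point): point on the centre line of the blue flat blade (116 mm long, 44 wide, 8 thick, round tip), 45 mm from its root, at half its thickness, 10 mm over the table when it lies; axes as the paddle's
- paddle_root (a point): point where the blade meets the handle, on the centre line, 10 mm over the underside; axes as the paddle's
- paddle_handle (a point): centre of the black straight handle (122 mm long, 26 wide, 20 high), 61 mm from the root, 10 mm over the underside
- paddle_end (a point): end of the handle on the centre line, 122 mm from the root, 10 mm over the underside
- spatula_c (a point): steel offset spatula with a dark round handle, 329 x 30 x 23 mm, stowed blade first in a bay; this point is its middle, 12 mm over the table; its own +x points to the handle end, 164 mm away, which lies about 200 mm out of the dock's mouth
- probe_c (a point): probe thermometer with a blue head (92 x 34 x 16 mm, at its own x = 8 to 100 mm) and a thin steel rod (x = -100 to 8 mm), stowed rod first in a bay; this point is its middle, 8 mm over the table
- tub_c (a point): white round cream tub, 145 mm across, 83 mm high, full; point on its axis 40 mm over the table
- scraper_c (a point): steel bench scraper lying flat, 104 mm (its own x) by 152 mm (y), 18 mm high at its rolled handle, which lies at x = +43 mm; point at its middle
- cutter_l_c (a point): large steel ring cutter, 70 mm across, 34 mm high; point at its centre
- cutter_s_c (a point): small steel ring cutter, 52 mm across, 34 mm high; point at its centre
- nozzle_c (a point): conical steel piping nozzle standing up, 27 mm across, 40 mm high; point at its centre
- roll_c (a point): white label roll standing on its end, 69 mm across, 40 mm high; point at its centre
- paddle_tip (a point): the tip of the blade on the centre line, 116 mm from the root, 10 mm over the underside. (The table top, z = 0, reaches from x = 0.30 to 0.95 m and from y = -0.45 to +0.50 m)
There are look-alikes about, which are no part of the job. Of the things that look like the paddle, the larger one is meant.

How it is judged (in metres and radians):
On the way, in this order (a step that is already met when the one before it is completed fails the run):
1. the paddle lies flat on the table, wholly out of the dock, released and at rest (contact force between the fingers and paddle below 0.3 N and linear speed of paddle below 0.02 m/s and height (world z) of paddle_handle below 0.016 m and height (world z) of paddle_blade below 0.018 m and angle between paddle_handle's own x axis and vertical above 1.49 rad and (x of paddle_end in the frame of tool_dock below -0.07 m or y of paddle_end in the frame of tool_dock above 0.115 m or y of paddle_end in the frame of tool_dock below -0.115 m) and (x of paddle_tip in the frame of tool_dock below -0.07 m or y of paddle_tip in the frame of tool_dock above 0.115 m or y of paddle_tip in the frame of tool_dock below -0.115 m)), for 0.2 s.
2. the paddle is held again, by its handle (contact force between the fingers and paddle above 2 N and horizontal distance between the grasp point and paddle_handle below 0.065 m), for 0.2 s.
At the end, for the whole second after the job is handed in: The paddle lies flat on the table, released and at rest, in a bay of the dock with its blade inside: the blade's root is inside the mouth or at most 5 mm out of it, and the handle sticks out (its end more than 60 mm in front of the mouth) (contact force between the fingers and paddle below 0.3 N and linear speed of paddle below 0.02 m/s and x of paddle_root in the frame of tool_dock above -0.075 m and x of paddle_end in the frame of tool_dock below -0.13 m and x of paddle_blade in the frame of tool_dock above -0.04 m and y of paddle_blade in the frame of tool_dock between -0.105 and 0.105 m and height (world z) of paddle_handle below 0.016 m and height (world z) of paddle_blade below 0.018 m); the robot touches nothing.
It fails at once if the spatula or the probe in the dock is moved more than 30 mm (distance of any of spatula_c, probe_c from where it was at the start of the episode above 0.03 m).
It fails at once if the cream tub, the bench scraper, a ring cutter, the nozzle or the label roll is moved more than 30 mm (distance of any of tub_c, scraper_c, cutter_l_c, cutter_s_c, nozzle_c, roll_c from where it was at the start of the episode above 0.03 m).
It also fails if it takes over 51 s, if anything falls off the work surface, if the arm or the gripper's body presses on something with over 40 N, if the wrist force passes 120 N, or if a joint passes its speed limit or range.

## Robot

A 6-joint arm with a two-finger parallel gripper is mounted at the origin on a cart in front of the work surface, level with it; the furniture and walls round the work are solid. World frame = base frame: x ahead of the robot, y to its left, z up, the work surface at z = 0. Lengths are in mm, angles in rad, forces in N, time in s.
With the tool pointing down it reaches from about 300 to 875 mm from the base axis. Payload 6.4 kg.
Tool frame: the origin (TCP) lies midway between the tips of the shut fingers; the grasp point (between the pads) lies 19 mm behind it; z points along the fingers, x is the direction in which the jaws open and shut, and the axes are right-handed (so a half turn about z gives the same grasp; the last joint's range is limited). The gripper opens to 85 mm and grips with 20 to 120 N. Pads are 22 mm wide; open, the fingers measure 114 mm over their backs; the gripper's body (76 mm by 85 mm) begins 54 mm behind the grasp point. The pads swing forward as they close: fully open they stand 13 mm farther back than shut.
Start: joints at [-1.43, 0.181, 1.607, -0, 1.354, -0.206], TCP at [195.453, -540.776, 231.288] pointing down, gripper open.
Joint ranges: [-2.99, 2.99], [-0.89, 2.07], [0.3, 2.58], [-1.14, 4.28], [0, 2.63], [-3.12, 3.12]. Speed limits (rad/s): [2.57, 2.57, 3.01, 3.14, 3.14, 3.14].

## Interface

Orientations are given as a unit quaternion [w, x, y, z].
In Python, from cell import arm gives the robot as it stands.
- The arm moves only by the tool carry_out, never from a script. Its argument "increments" is a list of rows, each an object with "offset": the shift along the tool's x, y, z in cm, a list of three; "dr": the turn, a rotation vector about the tool's x, y, z in rad, a list of three; "fingers": the gripper command: -1 is shut, 1 is fully open, values between are in proportion. A call has 1 to 20 rows; each row shifts and turns the commanded pose from where the row before left it, along the tool's axes as they then stand; what a row does not reach is not made up. A row lasts 1/8 s, in which the tool goes at most 62.5 mm and 10.7 degrees, less where a joint would pass 70% of its speed; a pose out of reach is approached as far as the arm can. A call with a gripper value outside its range is refused whole. The fingers move at their own pace and stop on an object; "squeeze" is the grip in N (left out, the last holds). Time passes only in rows, so rows that do not move let the fingers close. It gives the time, the measured TCP pose, the force and the opening at its end, in the units of the state.
- arm.sense(): the state, without advancing time (a new reading comes with each control period).
- arm.camera(name): name is "scene" or "top"; returns the picture (400x640x3 uint8, red, green, blue); there is no depth.
- arm.get_calibration(name): a dict with "fovy" (degrees; the focal length in pixels is half the picture's height over the tangent of half this angle, whatever the lens; pixels are square), "cx", "cy" (the principal point, pixels), "dist" ([k1, k2, p1, p2, k3] as OpenCV has them; the pictures are not rectified), "origin" and "attitude" of the camera in the world. Camera axes: x right, y down, z forward; pixel columns grow to the right and rows downward; lengths in mm; the calibration is good to about 2 mm. A picture is of the moment at which its call begins. get_calibration takes no time and is no camera call.
- arm.sign_off(): hands the job in, once; it reports no verdict.
Trained networks look in the newest picture that a camera, given by its name, has taken for a name from the list of things; names that differ only in an ending like _2 or _b are one class to them, and where a whole thing is asked for, a point or a joint stands for the part that bears it (a point fixed in the world has none). Each returns a list of dicts, best first, with "score" (0 to 1); they miss things now and then, are a little off and sometimes report something else, mostly with a low value. They report only what shows in the picture. A call takes as long as a camera call. They do not tell look-alikes from the thing itself.
- arm.regions_of(camera, query): "region" (400x640 bool, what is visible of it) and "rect" ([centre column, centre row, width, height] in pixels, round what is visible of it).
- arm.place_of(camera, query): "xy" ([column, row] in pixels: a listed point, or the origin of a listed thing).
The state is a dict: "t": time; "qpos": joint angles; "qd": joint speeds; "joint_efforts": joint torques, N m; "tool_pos": TCP position; "tcp_rot": TCP orientation; "contact_force": force on the tool from outside, world axes, zero at the start; "moment": the same for the moment, N m; "grip_width": finger opening in mm.
Only numpy, scipy, OpenCV 4.12 (cv2) and the standard library are available. Lean on these libraries where they do the work, as an engineer would, in place of code of your own. Each camera call takes 0.05 s, during which the arm holds its last target.

## Working session

There is one attempt and no reset: what is moved stays moved. The work goes in short steps, Python scripts to look and compute and a tool call to move; the robot and the scene stay as the last step left them, time stands still between calls to the robot, and variables do not carry over. Pictures are saved under pics/ and viewed, and the job is handed in when it is done.

Besides the shell and the picture viewer there is one more tool, called by a JSON object that holds its "op" and its "data", one argument or row to a line. carry_out: Moves the arm, as the interface text tells. Its arguments: {"type":"object","properties":{"increments":{"type":"array"},"squeeze":{"type":"number"}},"required":["increments"]}

```bash
ls; mkdir -p pics
cat > h.py <<'E'
import numpy as np, cv2
from cell import arm
from scipy.spatial.transform import Rotation as R
def rot(a):
    a=np.array(a,float)
    return a if a.shape==(3,3) else R.from_quat([a[1],a[2],a[3],a[0]]).as_matrix()
def cal(n):
    c=arm.get_calibration(n); f=200/np.tan(np.radians(c['fovy'])/2)
    K=np.array([[f,0,c['cx']],[0,f,c['cy']],[0,0,1.]])
    return K,np.array(c['dist'],float),np.array(c['origin'],float),rot(c['attitude'])
def px2w(n,px,z):
    K,d,o,A=cal(n)
    u=cv2.undistortPoints(np.array(px,float).reshape(-1,1,2),K,d).reshape(-1,2)
    r=np.c_[u,np.ones(len(u))]@A.T
    return o+r*((z-o[2])/r[:,2])[:,None]
def w2px(n,p):
    K,d,o,A=cal(n)
    q=(np.array(p,float).reshape(-1,3)-o)@A
    return cv2.projectPoints(q,np.zeros(3),np.zeros(3),K,d)[0].reshape(-1,2)
E
python3 - <<'E'
from h import *
for n in ['scene','top']:
    im=arm.camera(n); cv2.imwrite(f'pics/{n}0.png',im[:,:,::-1]); print(arm.get_calibration(n))
    for q in ['tool_dock','dock_mouth','paddle','paddle_blade','paddle_root','paddle_tip','spatula_c','probe_c','tub_c','scraper_c','cutter_l_c','cutter_s_c','nozzle_c','roll_c']:
        print(n,q,[(np.round(x['xy'],1).tolist(),round(x['score'],2)) for x in arm.place_of(n,q)][:4])
print(arm.sense())
E
```

```text
pics
{'fovy': 48.65668307398974, 'cx': 322.69824590016316, 'cy': 201.66149707662638, 'dist': array([0.03906105, 0.        , 0.        , 0.        , 0.        ]), 'origin': array([ 103.79559079,  772.16200881, 1003.68458526]), 'attitude': array([ 0.10297657, -0.23946385,  0.8982731 , -0.35377722])}
scene tool_dock []
scene dock_mouth [([330.8, 172.8], 0.83)]
scene paddle [([362.3, 236.8], 0.93), ([337.4, 180.8], 0.86), ([366.8, 181.5], 0.21)]
scene paddle_blade [([341.7, 177.3], 0.67), ([289.9, 248.5], 0.45), ([370.5, 134.5], 0.36)]
scene paddle_root [([368.5, 240.2], 0.81), ([327.6, 174.3], 0.74), ([294.3, 330.9], 0.51)]
scene paddle_tip [([352.1, 220.0], 0.84), ([365.9, 181.2], 0.75), ([289.3, 250.4], 0.34)]
scene spatula_c [([334.5, 190.9], 0.56)]
scene probe_c [([324.0, 269.2], 0.62), ([415.2, 154.4], 0.54), ([348.3, 160.5], 0.53)]
scene tub_c [([293.6, 331.0], 0.6), ([339.5, 181.2], 0.46)]
scene scraper_c [([231.8, 297.4], 0.86)]
scene cutter_l_c [([323.6, 266.0], 0.65)]
scene cutter_s_c [([417.6, 153.6], 0.55)]
scene nozzle_c [([287.5, 252.2], 0.44)]
scene roll_c [([371.7, 134.0
[... 997 characters left out ...]
 1.5, 'qpos': array([-1.43030288e+00,  1.80835256e-01,  1.60700854e+00,  4.18181619e-05,
        1.35380884e+00, -2.06268081e-01]), 'qd': array([-8.72424374e-04, -8.53448307e-05, -1.46868348e-03,  2.02775636e-03,
       -1.26441287e-03, -8.08696214e-04]), 'joint_efforts': array([-9.73844544e-04, -4.44838929e+01, -3.51675367e+01, -3.69117897e-04,
        7.67506099e-04, -7.16138999e-06]), 'tool_pos': array([ 195.46319256, -540.76516545,  231.26448238]), 'tcp_rot': array([-3.58465730e-05,  8.18488061e-01, -5.74523535e-01, -5.59136232e-06]), 'contact_force': array([-0.52474948, -0.13095556, -0.62935343]), 'moment': array([ 0.0507668 , -0.02104041, -0.03991358]), 'grip_width': 85.53210219125398}
```

Run:
```python
import cv2
a=cv2.imread('pics/top0.png')[130:290,160:460]
cv2.imwrite('pics/topz.png',cv2.resize(a,(795,424),interpolation=cv2.INTER_CUBIC))
a=cv2.imread('pics/scene0.png')[100:350,180:480]
cv2.imwrite('pics/scz.png',cv2.resize(a,(720,600),interpolation=cv2.INTER_CUBIC))
```

```text
(no output)
```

View pics/topz.png

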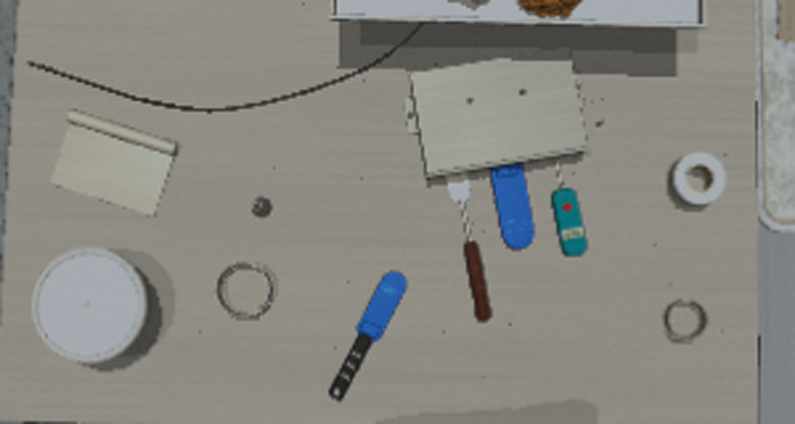

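View pics/scz.png

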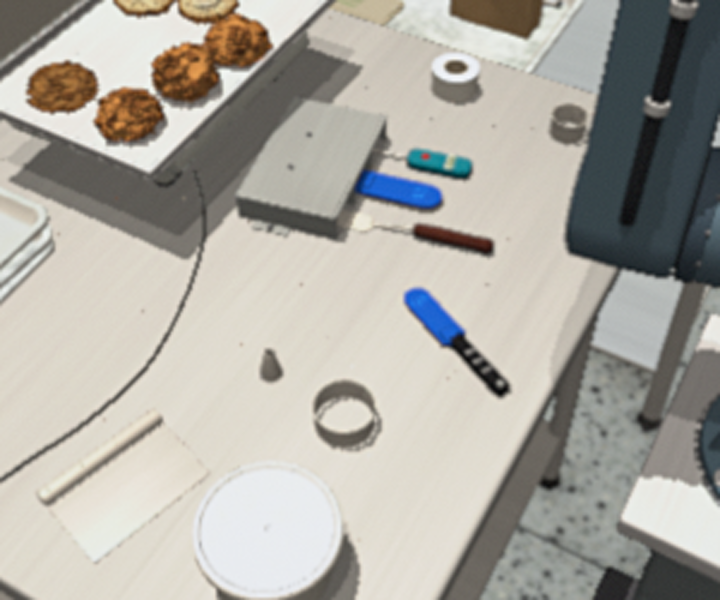

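View pics/top0.png

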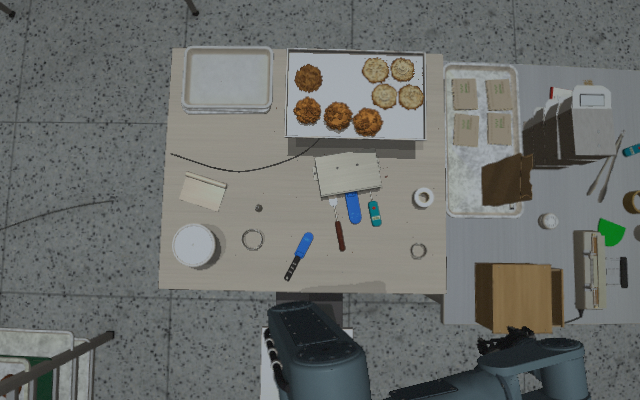

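Top view, pixels in the full picture: there are two paddle-like things. One is the blue blade sticking out of the dock at (353,206). The other is a complete, loose paddle at (300,255) with a slotted handle. The job describes a paddle whose handle is hidden in a bay, so I expect the dock one. I'll measure both to confirm which is larger.

```bash
cat > loc.py <<'E'
from h import *
def blue(im,box):
    h=cv2.cvtColor(im,cv2.COLOR_RGB2HSV); m=((h[...,0]>100)&(h[...,0]<125)&(h[...,1]>130)&(h[...,2]>60)).astype(np.uint8)
    k=np.zeros_like(m); c0,r0,c1,r1=box; k[r0:r1,c0:c1]=1
    return m*k
E
python3 - <<'E'
from loc import *
t=arm.camera('top'); s=arm.camera('scene')
# connected blue components
for n,im,zs in (('top',t,14),('scene',s,14)):
    m=blue(im,(150,100,460,300)); N,l,st,ce=cv2.connectedComponentsWithStats(m)
    for i in range(1,N):
        if st[i,4]<40: continue
        rr,cc=np.nonzero(l==i); P=px2w(n,np.c_[cc,rr],zs)[:,:2]
        (c,wh,a)=cv2.minAreaRect(P.astype(np.float32)); mu=P.mean(0); w,v=np.linalg.eigh(np.cov(P.T))
        d=v[:,1]; 
        if d[0]>0:d=-d
        q=(P-mu)@d
        print(n,st[i],'mean',mu.round(1),'rect',np.round(wh,1),'dir',np.degrees(np.arctan2(d[1],d[0])).round(2),'ends',(mu+d*q.min()).round(1),(mu+d*q.max()).round(1), 'w', np.ptp((P-mu)@np.array([-d[1],d[0]])).round(1))
print(px2w('top',[(321.5,197.9),(381.1,187.4),(314.5,157.5),(376,152)],41))
for q in ['tub_c','scraper_c','cutter_l_c','cutter_s_c','nozzle_c','roll_c','spatula_c','probe_c','dock_mouth','tool_dock']:
    z={'tub_c':40,'scraper_c':5,'spatula_c':12,'probe_c':8,'dock_mouth':19,'tool_dock':0}.get(q,18)
    for n in ('top','scene'):
        r=arm.place_of(n,q); 
        if r: print(q,n,px2w(n,r[0]['xy'],z).round(0),round(r[0]['score'],2))
cv2.imwrite('pics/dockz.png',cv2.resize(t[140:290,280:440,::-1],None,fx=4.9,fy=4,interpolation=cv2.INTER_CUBIC))
cv2.imwrite('pics/dockz.png',cv2.resize(t[145:290,280:440,::-1],None,fx=4,fy=4,interpolation=cv2.INTER_CUBIC))
cv2.imwrite('pics/docksz.png',cv2.resize(s[130:250,270:410,::-1],None,fx=5,fy=5,interpolation=cv2.INTER_CUBIC))
E
```

```text
top [345 192  16  32 364] mean [ 575.2 -152. ] rect [111.4  42.4] dir -169.04 ends [ 628.2 -141.8] [ 518.8 -163. ] w 42.4
top [295 233  18  26 239] mean [438.7  18.9] rect [32.5 95. ] dir 153.22 ends [480.8  -2.3] [396.   40.5] w 32.5
scene [328 171  36  16 332] mean [ 572.6 -147.4] rect [115.4  45.3] dir -170.32 ends [ 627.8 -137.9] [ 514.2 -157.3] w 45.5
scene [349 221  24  23 256] mean [432.   24.5] rect [31.4 93.1] dir 152.87 ends [475.1   2.4] [392.3  44.8] w 31.6
[[ 602.30134024  -39.82595802   41.        ]
 [ 643.33007139 -246.40666348   41.        ]
 [ 743.51000761  -12.71156901   41.        ]
 [ 768.11964763 -228.03452269   41.        ]]
tub_c top [[425. 394.  40.]] 0.82
tub_c scene [[429. 386.  40.]] 0.56
scraper_c top [[ 615. -413.    5.]] 0.65
scraper_c scene [[626. 379.   5.]] 0.62
cutter_l_c top [[ 611. -400.   18.]] 0.71
cutter_l_c scene [[451. 197.  18.]] 0.59
cutter_s_c top [[ 434. -383.   18.]] 0.59
cutter_s_c scene [[ 417. -361.   18.]] 0.64
nozzle_c top [[576. 186.  18.]] 0.49
nozzle_c scene [[569. 191.  18.]] 0.44
roll_c top [[ 612. -406.   18.]] 0.69
roll_c scene [[ 609. -392.   18.]] 0.91
spatula_c top [[586. -91.  12.]] 0.53
spatula_c scene [[576. -79.  12.]] 0.69
probe_c top [[ 614. -220.    8.]] 0.54
probe_c scene [[ 603. -226.    8.]] 0.6
dock_mouth top [[ 629. -137.   19.]] 0.75
dock_mouth scene [[ 624. -133.   19.]] 0.94
tool_dock top [[ 693. -117.    0.]] 0.66
tool_dock scene [[ 688. -119.    0.]] 0.8
```

View pics/dockz.png

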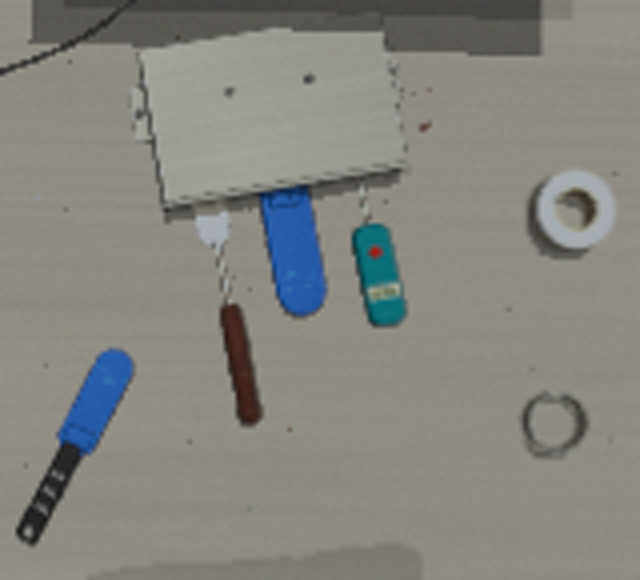

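View pics/docksz.png

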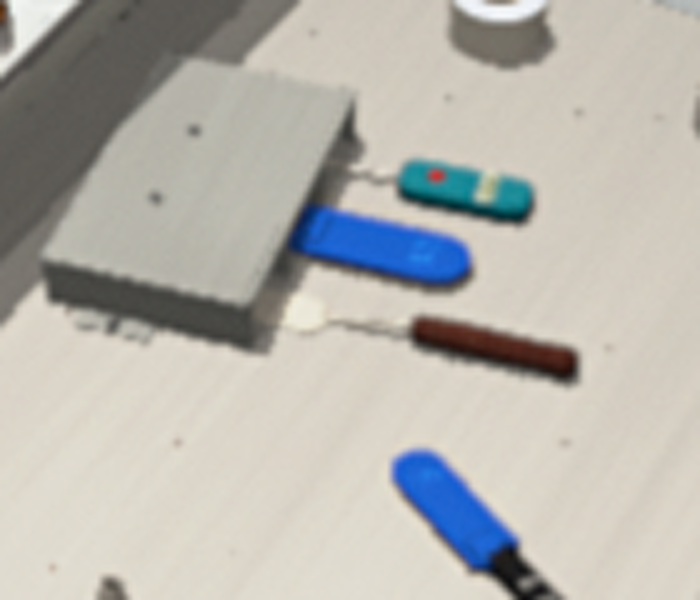

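Measured from the two views, the dock blade is about 43–45 mm wide and at least 111 mm long, which fits 44 × 116. The loose one at (300,255) is 32 × 94, so it's the smaller look-alike. The paddle to take is the one in the dock, in the middle bay, with the spatula on its left and the probe on its right. Next I'll work out the moves.

```bash
cat >> h.py <<'E'
def inc(pos,yawx_deg):
    """tool-frame offset (cm) and dr (rad) to reach TCP pos (mm), pointing down, tool x at yaw"""
    s=arm.sense(); A=rot(s['tcp_rot']); c,n=np.cos(np.radians(yawx_deg)),np.sin(np.radians(yawx_deg))
    x=np.array([c,n,0]); z=np.array([0,0,-1.]); T=np.c_[x,np.cross(z,x),z]
    d=(A.T@(np.array(pos,float)-s['tool_pos']))/10
    dr=R.from_matrix(A.T@T).as_rotvec()
    print('t',round(s['t'],2),'tcp',s['tool_pos'].round(1),'yaw',np.degrees(np.arctan2(A[1,0],A[0,0])).round(2),'F',s['contact_force'].round(1),'w',s['grip_width'].round(1),'q',s['qpos'].round(2))
    print('offset cm',d.round(2),'dr',dr.round(4)); return d,dr
E
python3 -c "
from h import *
inc((565,-152.5,120),-79.5)"
```

```text
Traceback (most recent call last):
  File "h.py", line 26, in inc
    print('t',round(s['t'],2),'tcp',s['tool_pos'].round(1),'yaw',np.degrees(np.arctan2(A[1,0],A[0,0])).round(2),'F',s['contact_force'].round(1),'w',s['grip_width'].round(1),'q',s['qpos'].round(2))
                                                                                                                                                    ^^^^^^^^^^^^^^^^^^^^^
AttributeError: 'float' object has no attribute 'round'
```

```bash
sed -i "s/s\['grip_width'\].round(1)/round(s['grip_width'],1)/" h.py
python3 -c "
from h import *
inc((565,-152.5,120),-79.5)"
```

```text
t 2.6 tcp [ 195.5 -540.8  231.3] yaw -70.13 F [-0.3  0.5  0.2] w 85.0 q [-1.43  0.18  1.61  0.    1.35 -0.21]
offset cm [-23.96 -47.95  11.13] dr [-0.     -0.      0.1635]
```

{"op": "carry_out", "data": {
  "increments": [
    {"offset": [-2,-4,0.9],"dr": [0,0,0],"fingers": 0.32},
    {"offset": [-2,-4,0.9],"dr": [0,0,0],"fingers": 0.32},
    {"offset": [-2,-4,0.9],"dr": [0,0,0],"fingers": 0.32},
    {"offset": [-2,-4,0.9],"dr": [0,0,0],"fingers": 0.32},
    {"offset": [-2,-4,0.9],"dr": [0,0,0],"fingers": 0.32},
    {"offset": [-2,-4,0.9],"dr": [0,0,0],"fingers": 0.32},
    {"offset": [-2,-4,0.9],"dr": [0,0,0],"fingers": 0.32},
    {"offset": [-2,-4,0.9],"dr": [0,0,0],"fingers": 0.32},
    {"offset": [-2,-4,0.9],"dr": [0,0,0],"fingers": 0.32},
    {"offset": [-2,-4,0.9],"dr": [0,0,0],"fingers": 0.32},
    {"offset": [-2,-4,0.9],"dr": [0,0,0],"fingers": 0.32},
    {"offset": [-2,-4,0.9],"dr": [0,0,0],"fingers": 0.32},
    {"offset": [0,0,0],"dr": [0,0,0.08],"fingers": 0.32},
    {"offset": [0,0,0],"dr": [0,0,0.083],"fingers": 0.32},
    {"offset": [0,0,0],"dr": [0,0,0],"fingers": 0.32}
  ],
  "squeeze": 60
}}

```text
t: 4.47
tool_pos: [565.4, -151.8, 123.2]
tcp_rot: [0.0, 0.769, -0.639, -0.0]
contact_force: [0.7, -0.2, 0.4]
grip_width: 56.8
```

Run:
```python
from h import *
inc((565,-152.5,0),-79.5)
t=arm.camera('top'); s=arm.camera('scene')
a=cv2.resize(t[145:290,280:440,::-1],None,fx=3,fy=3,interpolation=cv2.INTER_CUBIC)
b=cv2.resize(s[110:255,270:400,::-1],None,fx=3,fy=3,interpolation=cv2.INTER_CUBIC)[:a.shape[0]]
b=cv2.resize(b,(int(b.shape[1]*.8),a.shape[0])) if False else b
cv2.imwrite('pics/p1.png',np.hstack([a[:,100:],b]))
```

```text
t 4.47 tcp [ 565.4 -151.8  123.2] yaw -79.41 F [ 0.7 -0.2  0.4] w 56.8 q [-0.46  0.32  1.67  0.    1.15  0.92]
offset cm [ 0.07  0.05 12.32] dr [0.     0.     0.0016]
```

View pics/p1.png

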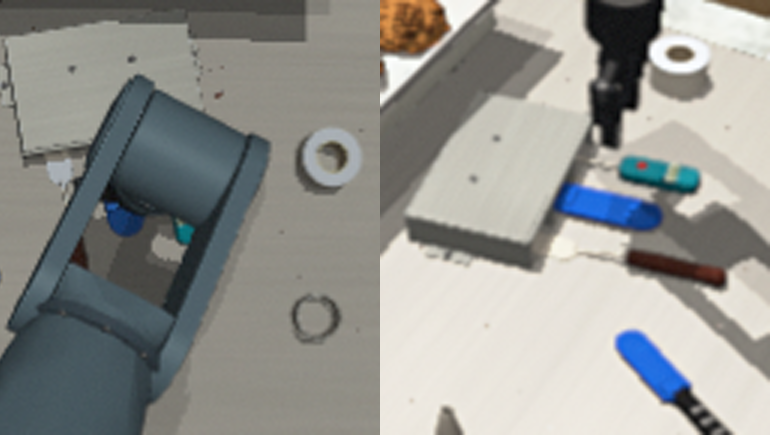

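The tool is over the blade and nothing has moved. In the scene view the blade lies between the probe and the spatula, both clear of the fingers. Going down next.

{"op": "carry_out", "data": {
  "increments": [
    {"offset": [0.1,0,4],"dr": [0,0,0],"fingers": 0.32},
    {"offset": [0,0,4],"dr": [0,0,0],"fingers": 0.32},
    {"offset": [0,0,2.5],"dr": [0,0,0],"fingers": 0.32},
    {"offset": [0,0,1.0],"dr": [0,0,0],"fingers": 0.32},
    {"offset": [0,0,0.6],"dr": [0,0,0],"fingers": 0.32},
    {"offset": [0,0,0],"dr": [0,0,0],"fingers": 0.32}
  ]
}}

```text
t: 5.32
tool_pos: [566.0, -153.2, 2.9]
tcp_rot: [-0.0, 0.769, -0.639, 0.001]
contact_force: [1.0, -0.2, 0.6]
grip_width: 56.3
```

Run:
```python
from h import *
inc((565,-152.5,0),-79.5)
s=arm.camera('scene')
b=cv2.resize(s[110:230,280:400,::-1],None,fx=5,fy=5,interpolation=cv2.INTER_CUBIC)
cv2.imwrite('pics/p2.png',b)
```

```text
t 5.33 tcp [ 566.  -153.2    2.9] yaw -79.46 F [ 1.  -0.2  0.6] w 56.3 q [-0.47  0.5   1.7   0.    0.93  0.92]
offset cm [-0.09  0.09  0.29] dr [-0.0009 -0.0006  0.0007]
```

View pics/p2.png

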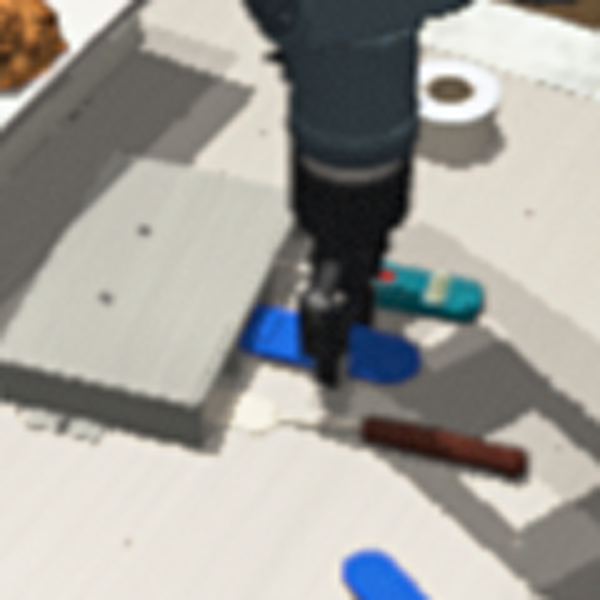

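The near finger stands beside the blade at about (345,185) in the full picture, and there is no contact. I'll go 3 mm lower and close.

{"op": "carry_out", "data": {
  "increments": [
    {"offset": [0,0,0.3],"dr": [0,0,0],"fingers": 0.32},
    {"offset": [0,0,0],"dr": [0,0,0],"fingers": -1},
    {"offset": [0,0,0],"dr": [0,0,0],"fingers": -1},
    {"offset": [0,0,0],"dr": [0,0,0],"fingers": -1},
    {"offset": [0,0,0],"dr": [0,0,0],"fingers": -1}
  ],
  "squeeze": 60
}}

```text
t: 6.0
tool_pos: [565.7, -153.0, -0.5]
tcp_rot: [-0.0, 0.769, -0.639, 0.0]
contact_force: [-0.2, 0.3, 2.4]
grip_width: 42.7
```

Run:
```python
from h import *
s=arm.sense(); u=np.array([-np.cos(np.radians(10.7)),-np.sin(np.radians(10.7)),0])
inc(s['tool_pos']+u*150,-79.5)
```

```text
t 6.0 tcp [ 5.657e+02 -1.530e+02 -5.000e-01] yaw -79.47 F [-0.2  0.3  2.4] w 42.7 q [-0.47  0.51  1.71  0.    0.93  0.92]
offset cm [ 4.0e-02  1.5e+01 -1.0e-02] dr [-0.0004 -0.0003  0.0006]
```

Gripped at 42.7 mm. Drawing it out.

{"op": "carry_out", "data": {
  "increments": [
    {"offset": [0,1,0],"dr": [0,0,0],"fingers": -1},
    {"offset": [0,1.5,0],"dr": [0,0,0],"fingers": -1},
    {"offset": [0,1.5,0],"dr": [0,0,0],"fingers": -1},
    {"offset": [0,2,0],"dr": [0,0,0],"fingers": -1},
    {"offset": [0,2,0],"dr": [0,0,0],"fingers": -1},
    {"offset": [0,2,0],"dr": [0,0,0],"fingers": -1},
    {"offset": [0,2,0],"dr": [0,0,0],"fingers": -1},
    {"offset": [0,2,0],"dr": [0,0,0],"fingers": -1},
    {"offset": [0,1,0],"dr": [0,0,0],"fingers": -1},
    {"offset": [0,0,0],"dr": [0,0,0],"fingers": -1},
    {"offset": [0,0,0],"dr": [0,0,0],"fingers": -1}
  ]
}}

```text
t: 7.38
tool_pos: [417.6, -180.2, -0.8]
tcp_rot: [0.0, 0.769, -0.639, -0.001]
contact_force: [-2.1, 0.1, 2.9]
grip_width: 41.9
```

Run:
```python
from h import *
inc((565,-152.5,0),-79.5)
s=arm.camera('scene')
b=cv2.resize(s[130:250,270:430,::-1],None,fx=5,fy=5,interpolation=cv2.INTER_CUBIC)
cv2.imwrite('pics/p3.png',b)
```

```text
t 7.38 tcp [ 417.6 -180.2   -0.8] yaw -79.47 F [-2.1  0.1  2.9] w 41.9 q [-0.67  0.29  2.04 -0.    0.81  0.72]
offset cm [ -0.03 -15.    -0.1 ] dr [0.001  0.0006 0.0006]
```

View pics/p3.png

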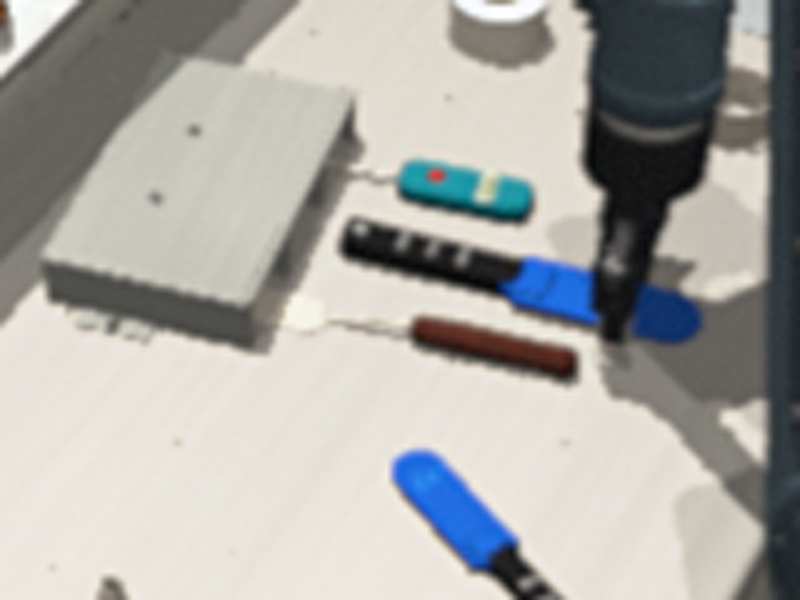

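The paddle is wholly out, with its handle end at about (341,177), clear of the mouth. The probe and spatula haven't moved. Releasing and lifting off.

{"op": "carry_out", "data": {
  "increments": [
    {"offset": [0,0,0],"dr": [0,0,0],"fingers": 0.32},
    {"offset": [0,0,0],"dr": [0,0,0],"fingers": 0.32},
    {"offset": [0,0,0],"dr": [0,0,0],"fingers": 0.32},
    {"offset": [0,0,0],"dr": [0,0,0],"fingers": 0.32},
    {"offset": [0,0,-1],"dr": [0,0,0],"fingers": 0.32},
    {"offset": [0,0,-2],"dr": [0,0,0],"fingers": 0.32},
    {"offset": [0,0,-3],"dr": [0,0,0],"fingers": 0.32},
    {"offset": [0,0,-4],"dr": [0,0,0],"fingers": 0.32},
    {"offset": [0,0,0],"dr": [0,0,0],"fingers": 0.32}
  ]
}}

```text
t: 8.55
tool_pos: [420.3, -182.0, 103.0]
tcp_rot: [-0.0, 0.769, -0.639, 0.004]
contact_force: [-0.2, -0.2, -0.1]
grip_width: 56.3
```

Run:
```python
from loc import *
inc((485,-168,110),-79.5)
t=arm.camera('top'); s=arm.camera('scene')
for n,im in (('scene',s),('top',t)):
    hsv=cv2.cvtColor(im,cv2.COLOR_RGB2HSV)
    m=blue(im,(320,160,430,225)) if n=='scene' else blue(im,(320,185,400,270))
    rr,cc=np.nonzero(m); P=px2w(n,np.c_[cc,rr],14)[:,:2]
    if len(P)<20: continue
    mu=P.mean(0); w,v=np.linalg.eigh(np.cov(P.T)); d=v[:,1]; d=d*np.sign(d[0])
    q=(P-mu)@d; print(n,mu.round(1),np.degrees(np.arctan2(d[1],d[0])).round(2),'tip',(mu+d*q.min()).round(1),'root',(mu+d*q.max()).round(1))
    for k,z in (('paddle_handle',20),('paddle_root',14),('paddle_end',20),('paddle_tip',14),('dock_mouth',19)):
        for x in arm.place_of(n,k)[:3]: print(n,k,np.round(x['xy']),px2w(n,x['xy'],10 if k!='dock_mouth' else 19).round(0)[0,:2],round(x['score'],2))
a=cv2.resize(t[145:290,280:410,::-1],None,fx=3,fy=3,interpolation=cv2.INTER_CUBIC)
b=cv2.resize(s[120:265,270:405,::-1],None,fx=3,fy=3,interpolation=cv2.INTER_CUBIC)
cv2.imwrite('pics/p4.png',np.hstack([a,b]))
```

```text
t 8.55 tcp [ 420.3 -182.   103. ] yaw -79.46 F [-0.2 -0.2 -0.1] w 56.3 q [-0.67  0.08  2.01  0.    1.05  0.72]
offset cm [-0.19 -6.62 -0.67] dr [-0.005  -0.0057  0.0007]
scene [ 431.1 -156.2] 70.2 tip [ 411.9 -209.4] root [490.6   9.2]
scene paddle_handle [356. 183.] [ 536. -150.] 0.83
scene paddle_handle [378. 249.] [363.  53.] 0.73
scene paddle_root [370. 244.] [389.  48.] 0.79
scene paddle_root [375. 186.] [ 476. -166.] 0.63
scene paddle_root [338. 180.] [ 594. -136.] 0.32
scene paddle_end [340. 180.] [ 587. -137.] 0.9
scene paddle_end [387. 264.] [318.  87.] 0.65
scene paddle_end [351. 161.] [ 598. -236.] 0.23
scene paddle_tip [411. 193.] [ 366. -196.] 0.88
scene paddle_tip [350. 221.] [478.   2.] 0.82
scene dock_mouth [334. 194.] [569. -64.] 0.66
scene dock_mouth [332. 176.] [ 615. -132.] 0.58
top [ 465.8 -167.7] -21.09 tip [ 426.4 -152.5] root [ 494.2 -178.6]
top paddle_handle [290. 265.] [369.  66.] 0.84
top paddle_handle [354. 214.] [ 550. -155.] 0.74
top paddle_root [356. 234.] [ 480. -165.] 0.95
top paddle_root [298. 252.] [412.  40.] 0.87
top paddle_end [353. 198.] [ 608. -153.] 0.96
top paddle_end [287. 282.] [311.  75.] 0.62
top paddle_end [255. 204.] [577. 193.] 0.23
top paddle_tip [307. 233.] [480.   9.] 0.63
top dock_mouth [348. 194.] [ 622. -133.] 0.92
```

View pics/p4.png

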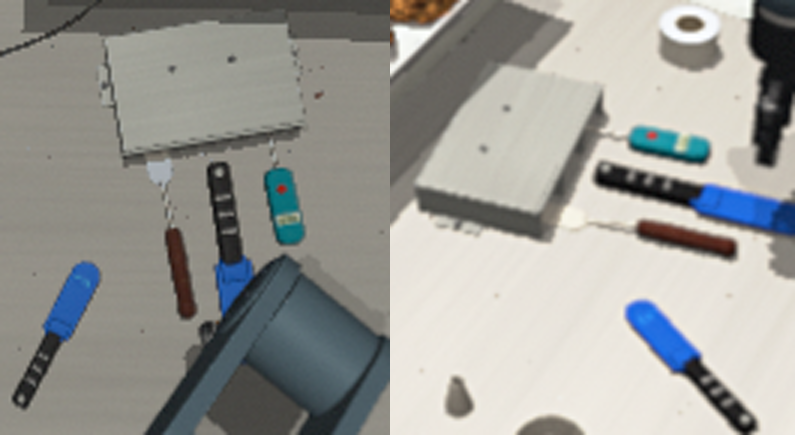

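The paddle lies flat and free. In the top view the handle runs from its end at (353,198) to the root at (356,234), clear of the mouth, with the probe and spatula in place. Next is the regrasp on the handle about 32 mm from the root, near its centre of mass.

Run:
```python
from h import *
inc((509,-161.5,103),-79.5)
t=arm.camera('top')
hsv=cv2.cvtColor(t,cv2.COLOR_RGB2HSV)
sub=np.zeros(t.shape[:2],bool); sub[197:234,346:363]=1
m=sub&(t.max(2)<55); rr,cc=np.nonzero(m); P=px2w('top',np.c_[cc,rr],20)[:,:2]
for x in range(490,610,15):
    q=P[abs(P[:,0]-x)<8]; print(x,len(q),q[:,1].min().round(1) if len(q) else '',q[:,1].max().round(1) if len(q) else '')
```

```text
t 9.15 tcp [ 417.9 -180.2   98.9] yaw -79.47 F [-0.4 -0.5 -0.4] w 56.4 q [-0.67  0.09  2.01  0.    1.05  0.72]
offset cm [-0.17 -9.3  -0.41] dr [0.0005 0.0005 0.0005]
490 23 -173.4 -152.3
505 36 -173.3 -148.7
520 19 -173.1 -148.5
535 27 -169.5 -144.8
550 26 -165.8 -141.1
565 20 -165.7 -140.9
580 30 -162.0 -137.2
595 16 -158.3 -137.1
```

{"op": "carry_out", "data": {
  "increments": [
    {"offset": [0,-3,0],"dr": [0,0,0],"fingers": 0.08},
    {"offset": [-0.2,-4,0],"dr": [0,0,0],"fingers": 0.08},
    {"offset": [0,-2.3,0],"dr": [0,0,0],"fingers": 0.08},
    {"offset": [0,0,3],"dr": [0,0,0],"fingers": 0.08},
    {"offset": [0,0,3],"dr": [0,0,0],"fingers": 0.08},
    {"offset": [0,0,2.5],"dr": [0,0,0],"fingers": 0.08},
    {"offset": [0,0,1.1],"dr": [0,0,0],"fingers": 0.08},
    {"offset": [0,0,0],"dr": [0,0,0],"fingers": 0.08},
    {"offset": [0,0,0],"dr": [0,0,0],"fingers": -1},
    {"offset": [0,0,0],"dr": [0,0,0],"fingers": -1},
    {"offset": [0,0,0],"dr": [0,0,0],"fingers": -1},
    {"offset": [0,0,0],"dr": [0,0,0],"fingers": -1},
    {"offset": [0,0,0],"dr": [0,0,0],"fingers": -1}
  ],
  "squeeze": 80
}}

```text
t: 10.82
tool_pos: [510.3, -162.1, 4.8]
tcp_rot: [-0.0, 0.769, -0.639, 0.001]
contact_force: [-1.1, 0.9, 6.4]
grip_width: 23.8
```

Run:
```python
from h import *
inc((450,-175,70),-79.5)
s=arm.camera('scene')
b=cv2.resize(s[120:240,280:420,::-1],None,fx=5,fy=5,interpolation=cv2.INTER_CUBIC)
cv2.imwrite('pics/p5.png',b)
```

```text
t 10.82 tcp [ 510.3 -162.1    4.8] yaw -79.47 F [-1.1  0.9  6.4] w 23.8 q [-0.53  0.41  1.84 -0.    0.89  0.86]
offset cm [ 0.18  6.15 -6.53] dr [-0.0022 -0.0019  0.0005]
```

View pics/p5.png

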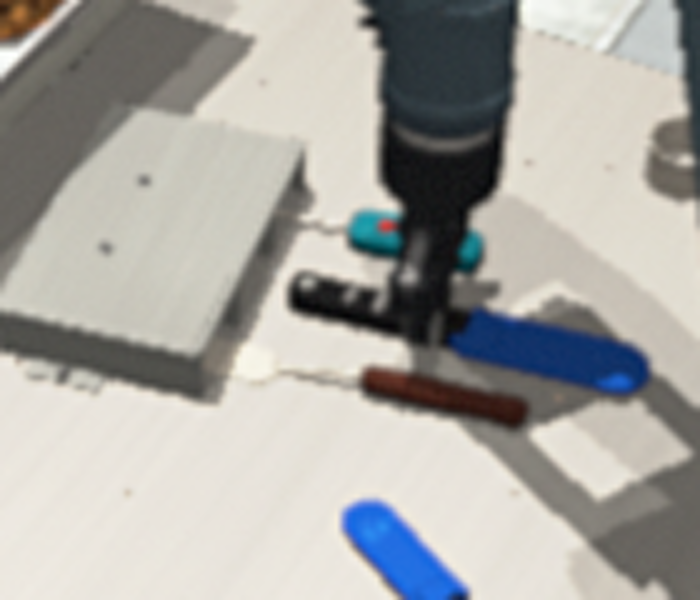

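Held by the handle at a width of 23.8 mm. The fingers are on the black part just behind the root, at about (363,184). Lifting and backing off.

{"op": "carry_out", "data": {
  "increments": [
    {"offset": [0,0,-1],"dr": [0,0,0],"fingers": -1},
    {"offset": [0,0,-2],"dr": [0,0,0],"fingers": -1},
    {"offset": [0,0,-2.5],"dr": [0,0,0],"fingers": -1},
    {"offset": [0,0,-2],"dr": [0,0,0],"fingers": -1},
    {"offset": [0,2,0],"dr": [0,0,0],"fingers": -1},
    {"offset": [0.2,2.5,0],"dr": [0,0,0],"fingers": -1},
    {"offset": [0,1.6,0],"dr": [0,0,0],"fingers": -1},
    {"offset": [0,0,0],"dr": [0,0,0],"fingers": -1}
  ]
}}

```text
t: 11.88
tool_pos: [448.7, -174.4, 78.4]
tcp_rot: [-0.0, 0.769, -0.64, -0.0]
contact_force: [0.4, -0.1, -1.4]
grip_width: 24.2
```

Run:
```python
from h import *
inc((450,-175,80),100.5)
s=arm.camera('scene')
b=cv2.resize(s[120:240,280:440,::-1],None,fx=5,fy=5,interpolation=cv2.INTER_CUBIC)
cv2.imwrite('pics/p6.png',b)
```

```text
t 11.88 tcp [ 448.7 -174.4   78.4] yaw -79.54 F [ 0.4 -0.1 -1.4] w 24.2 q [-0.62  0.18  1.96  0.    1.01  0.77]
offset cm [ 0.08 -0.12 -0.16] dr [ 5.0000e-04 -3.0000e-04  3.1409e+00]
```

View pics/p6.png

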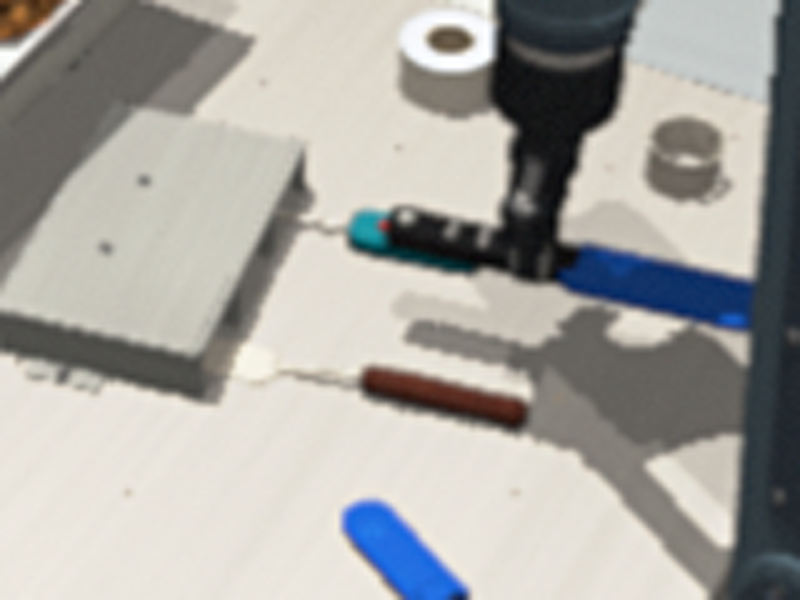

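The paddle is held level, well above the table, and the lift shows a weight of about 1.4 N. Turning it half round, with joint 6 going from 0.77 to about −2.37.

{"op": "carry_out", "data": {
  "increments": [
    {"offset": [0,0,0],"dr": [0,0,-0.12],"fingers": -1},
    {"offset": [0,0,0],"dr": [0,0,-0.18],"fingers": -1},
    {"offset": [0,0,0],"dr": [0,0,-0.18],"fingers": -1},
    {"offset": [0,0,0],"dr": [0,0,-0.18],"fingers": -1},
    {"offset": [0,0,0],"dr": [0,0,-0.18],"fingers": -1},
    {"offset": [0,0,0],"dr": [0,0,-0.18],"fingers": -1},
    {"offset": [0,0,0],"dr": [0,0,-0.18],"fingers": -1},
    {"offset": [0,0,0],"dr": [0,0,-0.18],"fingers": -1},
    {"offset": [0,0,0],"dr": [0,0,-0.18],"fingers": -1},
    {"offset": [0,0,0],"dr": [0,0,-0.18],"fingers": -1},
    {"offset": [0,0,0],"dr": [0,0,-0.18],"fingers": -1},
    {"offset": [0,0,0],"dr": [0,0,-0.18],"fingers": -1},
    {"offset": [0,0,0],"dr": [0,0,-0.18],"fingers": -1},
    {"offset": [0,0,0],"dr": [0,0,-0.18],"fingers": -1},
    {"offset": [0,0,0],"dr": [0,0,-0.18],"fingers": -1},
    {"offset": [0,0,0],"dr": [0,0,-0.18],"fingers": -1},
    {"offset": [0,0,0],"dr": [0,0,-0.18],"fingers": -1},
    {"offset": [0,0,0],"dr": [0,0,-0.12],"fingers": -1},
    {"offset": [0,0,0],"dr": [0,0,0],"fingers": -1},
    {"offset": [0,0,0],"dr": [0,0,0],"fingers": -1}
  ]
}}

```text
t: 14.42
tool_pos: [449.9, -174.4, 78.4]
tcp_rot: [0.0, 0.648, 0.761, 0.0]
contact_force: [-0.1, 0.8, -2.0]
grip_width: 23.6
```

Run:
```python
from loc import *
inc((450,-175,80),100.5)
s=arm.camera('scene'); t=arm.camera('top')
a=cv2.resize(t[145:290,280:410,::-1],None,fx=3,fy=3,interpolation=cv2.INTER_CUBIC)
b=cv2.resize(s[120:265,270:405,::-1],None,fx=3,fy=3,interpolation=cv2.INTER_CUBIC)
cv2.imwrite('pics/p7.png',np.hstack([a,b]))
for n in('top','scene'):
  for k,z in (('paddle_root',86),('paddle_tip',86),('dock_mouth',19)):
        for x in arm.place_of(n,k)[:3]: print(n,k,np.round(x['xy']),px2w(n,x['xy'],z).round(0)[0,:2],round(x['score'],2))
```

```text
t 14.43 tcp [ 449.9 -174.4   78.4] yaw 99.18 F [-0.1  0.8 -2. ] w 23.6 q [-0.62  0.18  1.95  0.    1.01 -2.35]
offset cm [-0.06  0.   -0.16] dr [ 0.0002  0.0001 -0.0231]
top paddle_root [299. 253.] [413.  30.] 0.91
top paddle_root [358. 237.] [ 472. -161.] 0.76
top paddle_tip [306. 234.] [476.  10.] 0.81
top paddle_tip [356. 201.] [ 589. -153.] 0.56
top paddle_tip [359. 236.] [ 475. -167.] 0.5
top dock_mouth [348. 191.] [ 629. -134.] 0.95
top dock_mouth [357. 219.] [ 534. -166.] 0.6
scene paddle_root [370. 240.] [373.  93.] 0.87
scene paddle_root [379. 168.] [ 472. -173.] 0.72
scene paddle_tip [342. 161.] [ 586. -147.] 0.85
scene paddle_tip [348. 219.] [457.  56.] 0.78
scene dock_mouth [330. 176.] [ 619. -132.] 0.72
```

View pics/p7.png

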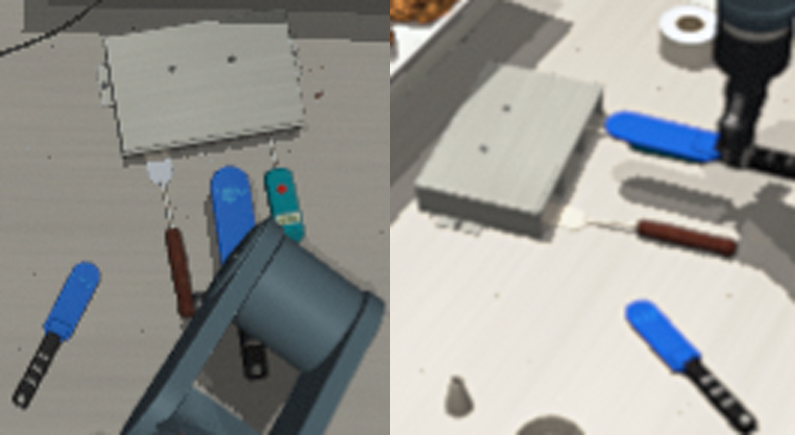

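Turned: the blade now points at the dock, tip at about (356,201) in the top view and (342,161) in the scene view. The corner estimate of the mouth's sideways position (y −143) and the network's (−134) differ by 9 mm. I'll check with a dock wireframe over both pictures.

Run:
```python
from h import *
print(px2w('scene',[(341,148.4),(319,191)],41))
out=[]
for n,box in (('top',(290,140,390,230)),('scene',(270,120,370,210))):
    im=cv2.imread('pics/%s0.png'%n); f=4
    c0,r0,c1,r1=box
    a=cv2.resize(im[r0:r1,c0:c1],None,fx=f,fy=f,interpolation=cv2.INTER_CUBIC)
    for (mx,my,col) in ((623,-143,(0,255,0)),(625,-135,(0,0,255))):
        y=np.radians(11); X=np.array([np.cos(y),np.sin(y)]); Y=np.array([-X[1],X[0]])
        for z in (0,41):
            P=[np.r_[np.array([mx,my])+X*u+Y*v,z] for u,v in ((0,107),(0,-107),(140,-107),(140,107))]
            q=((w2px(n,P)-[c0,r0]+.5)*f).astype(int)
            cv2.polylines(a,[q],True,col,1)
        print(n,mx,my,w2px(n,P).round(1).tolist())
    out.append(a)
cv2.imwrite('pics/p8.png',np.hstack(out))
```

```text
[[ 642.22800254 -245.23744569   41.        ]
 [ 604.54824123  -35.69840569   41.        ]]
top 623 -143 [[321.0, 197.8], [381.6, 187.4], [374.1, 148.4], [314.1, 158.5]]
top 625 -135 [[318.7, 197.2], [379.3, 186.8], [371.8, 147.8], [311.8, 157.9]]
scene 623 -143 [[319.9, 190.8], [341.1, 147.8], [302.3, 139.6], [277.8, 180.8]]
scene 625 -135 [[318.0, 192.2], [339.4, 149.0], [300.6, 140.7], [275.8, 182.1]]
```

View pics/p8.png

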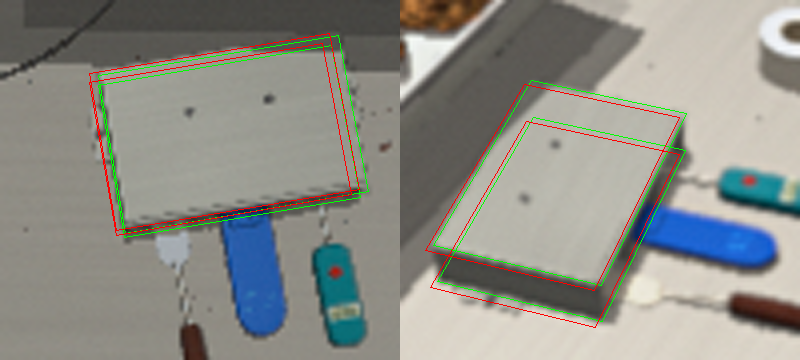

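The green frame (mouth centre at y −143) fits the dock's edges in both views; the red one (from the network) is off to the left. I'll use the mouth at about (623,−142) with a yaw of 11°. Now align, lower, and check before sliding in.

{"op": "carry_out", "data": {
  "increments": [
    {"offset": [-0.1,0,0],"dr": [0,0,-0.032],"fingers": -1},
    {"offset": [0,0,2],"dr": [0,0,0],"fingers": -1},
    {"offset": [0,0,2.5],"dr": [0,0,0],"fingers": -1},
    {"offset": [0,0,2],"dr": [0,0,0],"fingers": -1},
    {"offset": [0,0,0.6],"dr": [0,0,0],"fingers": -1},
    {"offset": [0,0,0],"dr": [0,0,0],"fingers": -1},
    {"offset": [0,0,0],"dr": [0,0,0],"fingers": -1}
  ]
}}

```text
t: 15.7
tool_pos: [450.3, -175.9, 8.1]
tcp_rot: [0.001, 0.635, 0.772, 0.0]
contact_force: [-0.4, 0.5, -1.2]
grip_width: 24.1
```

Run:
```python
from loc import *
s=arm.sense(); x=s['tool_pos'][0]; inc((x,-142+(x-623)*.1944,6),101)
s=arm.camera('scene'); t=arm.camera('top')
a=cv2.resize(t[165:265,310:410,::-1],None,fx=4,fy=4,interpolation=cv2.INTER_CUBIC)
b=cv2.resize(s[140:240,300:400,::-1],None,fx=4,fy=4,interpolation=cv2.INTER_CUBIC)
y=np.radians(11); X=np.array([np.cos(y),np.sin(y)]); Y=np.array([-X[1],X[0]]); M=np.array([623,-142.])
for n,im,o in (('top',a,(310,165)),('scene',b,(300,140))):
    for v in (-33,0,33):
        q=((w2px(n,[np.r_[M+X*u+Y*v,12] for u in (0,-150)])-o+.5)*4).astype(int); cv2.line(im,tuple(map(int,q[0])),tuple(map(int,q[1])),(0,255,255),1)
cv2.imwrite('pics/p9.png',np.hstack([a,b]))
```

```text
t 15.7 tcp [ 450.3 -175.9    8.1] yaw 101.14 F [-0.4  0.5 -1.2] w 24.1 q [-0.62  0.32  1.97 -0.    0.85 -2.38]
offset cm [0.03 0.01 0.21] dr [0.0011 0.0011 0.0025]
```

View pics/p9.png

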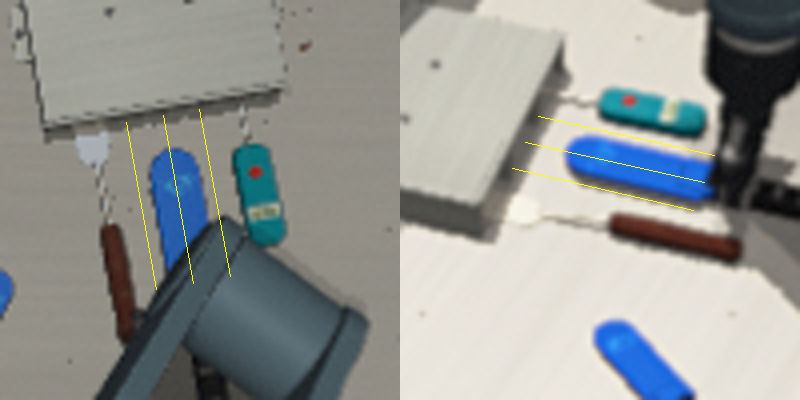

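The blade lies within the bay's lines in both views, a few mm off centre at most. Sliding in halfway first.

{"op": "carry_out", "data": {
  "increments": [
    {"offset": [0,1,0],"dr": [0,0,0],"fingers": -1},
    {"offset": [0,1.5,0],"dr": [0,0,0],"fingers": -1},
    {"offset": [0,1.5,0],"dr": [0,0,0],"fingers": -1},
    {"offset": [0,1.5,0],"dr": [0,0,0],"fingers": -1},
    {"offset": [0,1.5,0],"dr": [0,0,0],"fingers": -1},
    {"offset": [0,1,0],"dr": [0,0,0],"fingers": -1},
    {"offset": [0,0,0],"dr": [0,0,0],"fingers": -1},
    {"offset": [0,0,0],"dr": [0,0,0],"fingers": -1}
  ]
}}

```text
t: 16.8
tool_pos: [527.6, -159.9, 7.0]
tcp_rot: [-0.0, 0.635, 0.772, -0.0]
contact_force: [-0.1, 0.3, -1.4]
grip_width: 24.0
```

Run:
```python
from loc import *
s=arm.sense(); x=s['tool_pos'][0]; inc((x,-142+(x-623)*.1944,6),101)
s=arm.camera('scene')
b=cv2.resize(s[140:240,290:410,::-1],None,fx=6,fy=6,interpolation=cv2.INTER_CUBIC)
cv2.imwrite('pics/p10.png',b)
```

```text
t 16.8 tcp [ 527.6 -159.9    7. ] yaw 101.13 F [-0.1  0.3 -1.4] w 24.0 q [-0.51  0.44  1.8  -0.    0.91 -2.27]
offset cm [-0.07 -0.01  0.1 ] dr [-0.0007 -0.0005  0.0023]
```

View pics/p10.png

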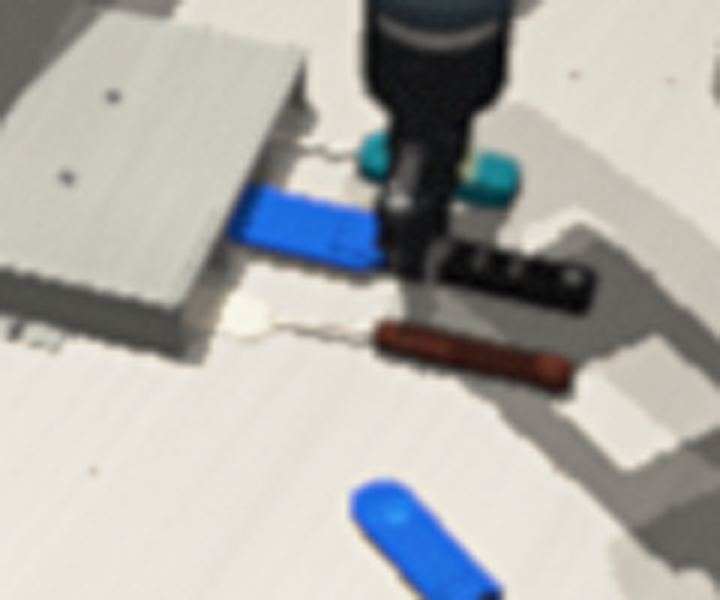

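Run:
```python
from loc import *
y=np.radians(11); X=np.array([np.cos(y),np.sin(y)]); M=np.array([623,-142.])
for n in ('scene','top'):
    if n=='top': arm.camera(n)
    for k in ('paddle_end','paddle_root','paddle_handle'):
        for r in arm.place_of(n,k)[:3]:
            p=px2w(n,r['xy'],13)[0,:2]; print(n,k,np.round(r['xy']),p.round(0),'xd',((p-M)@X-70).round(1),round(r['score'],2))
print(px2w('scene',[(389,187.5)],13), px2w('scene',[(388.5,190)],5))
```

```text
scene paddle_end [388. 190.] [ 433. -166.] xd -261.3 0.64
scene paddle_end [387. 266.] [315.  96.] xd -327.1 0.56
scene paddle_root [353. 179.] [ 550. -160.] xd -144.7 0.83
scene paddle_root [369. 242.] [392.  47.] xd -260.3 0.73
scene paddle_root [291. 251.] [568. 182.] xd -62.5 0.3
scene paddle_handle [372. 178.] [ 499. -196.] xd -201.9 0.96
scene paddle_handle [380. 248.] [357.  51.] xd -294.2 0.81
top paddle_end [287. 280.] [317.  75.] xd -329.1 0.75
top paddle_end [359. 244.] [ 447. -173.] xd -248.4 0.46
top paddle_root [296. 251.] [416.  44.] xd -237.5 0.88
top paddle_root [353. 212.] [ 556. -152.] xd -137.6 0.43
top paddle_handle [293. 268.] [357.  55.] xd -293.3 0.77
top paddle_handle [358. 228.] [ 502. -170.] xd -194.0 0.74
[[ 434.26376349 -180.78788547   13.        ]] [[ 433.66914309 -177.47900109    5.        ]]
```

By its end point, the root is about 67 mm in front of the mouth. Advancing about 75 mm more puts it some 8 mm inside.

{"op": "carry_out", "data": {
  "increments": [
    {"offset": [0,1,0],"dr": [0,0,0],"fingers": -1},
    {"offset": [-0.1,1.5,0],"dr": [0,0,0],"fingers": -1},
    {"offset": [0,1.5,0],"dr": [0,0,0],"fingers": -1},
    {"offset": [0,1.5,0],"dr": [0,0,0],"fingers": -1},
    {"offset": [0,1,0],"dr": [0,0,0],"fingers": -1},
    {"offset": [0,0.6,0],"dr": [0,0,0],"fingers": -1},
    {"offset": [0,0.4,0],"dr": [0,0,0],"fingers": -1},
    {"offset": [0,0,0],"dr": [0,0,0],"fingers": -1},
    {"offset": [0,0,0],"dr": [0,0,0],"fingers": -1}
  ]
}}

```text
t: 18.32
tool_pos: [601.6, -146.6, 7.2]
tcp_rot: [-0.0, 0.635, 0.772, -0.0]
contact_force: [0.1, 0.2, -2.3]
grip_width: 24.1
```

Run:
```python
from loc import *
s=arm.sense(); x=s['tool_pos'][0]; inc((x,-142+(x-623)*.1944,6),101)
s=arm.camera('scene'); t=arm.camera('top')
a=cv2.resize(t[165:265,310:400,::-1],None,fx=4,fy=4,interpolation=cv2.INTER_CUBIC)
b=cv2.resize(s[140:240,300:400,::-1],None,fx=4,fy=4,interpolation=cv2.INTER_CUBIC)
cv2.imwrite('pics/p11.png',np.hstack([a,b]))
X=np.array([np.cos(np.radians(11)),np.sin(np.radians(11))]); M=np.array([623,-142.])
for n in ('scene','top'):
    for k in ('paddle_end','paddle_root','paddle_handle'):
        for r in arm.place_of(n,k)[:3]:
            p=px2w(n,r['xy'],12)[0,:2]; print(n,k,np.round(r['xy']),p.round(0),'xd',((p-M)@X-70).round(1),round(r['score'],2))
```

```text
t 18.32 tcp [ 601.6 -146.6    7.2] yaw 101.11 F [ 0.1  0.2 -2.3] w 24.1 q [-0.43  0.55  1.61 -0.    0.97 -2.2 ]
offset cm [0.04 0.01 0.12] dr [-0.0004 -0.0002  0.002 ]
scene paddle_end [390. 262.] [313.  79.] xd -331.9 0.91
scene paddle_end [365. 186.] [ 505. -153.] xd -188.0 0.5
scene paddle_end [311. 173.] [ 683. -117.] xd -6.6 0.31
scene paddle_root [318. 170.] [ 670. -142.] xd -23.7 0.71
scene paddle_root [328. 173.] [ 636. -147.] xd -58.6 0.57
scene paddle_root [371. 240.] [392.  37.] xd -262.6 0.56
scene paddle_handle [380. 249.] [356.  52.] xd -294.8 0.64
scene paddle_handle [347. 176.] [ 573. -163.] xd -122.8 0.47
scene paddle_handle [310. 172.] [ 690. -119.] xd 0.5 0.17
top paddle_end [284. 280.] [315.  86.] xd -329.0 0.88
top paddle_end [357. 223.] [ 520. -167.] xd -175.9 0.61
top paddle_root [300. 252.] [414.  32.] xd -242.3 0.88
top paddle_root [354. 208.] [ 572. -154.] xd -122.0 0.42
top paddle_root [258. 207.] [569. 181.] xd -61.4 0.21
top paddle_handle [291. 265.] [369.  61.] xd -280.5 0.75
top paddle_handle [354. 206.] [ 580. -157.] xd -115.6 0.49
```

View pics/p11.png

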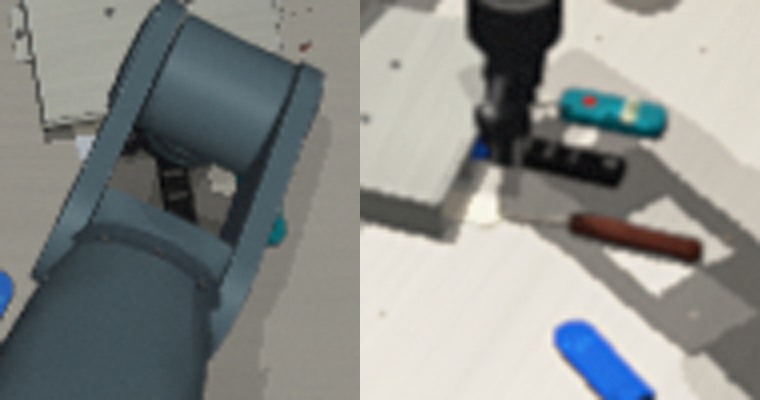

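The arm hides most of it, but the end points put the root at about −60 mm, inside the mouth at −70. Lowering and releasing, then rising straight up to look.

{"op": "carry_out", "data": {
  "increments": [
    {"offset": [0,0,0.25],"dr": [0,0,0],"fingers": -1},
    {"offset": [0,0,0],"dr": [0,0,0],"fingers": -1},
    {"offset": [0,0,0],"dr": [0,0,0],"fingers": 0.08},
    {"offset": [0,0,0],"dr": [0,0,0],"fingers": 0.08},
    {"offset": [0,0,0],"dr": [0,0,0],"fingers": 0.08},
    {"offset": [0,0,-1],"dr": [0,0,0],"fingers": 0.08},
    {"offset": [0,0,-2],"dr": [0,0,0],"fingers": 0.08},
    {"offset": [0,0,-4],"dr": [0,0,0],"fingers": 0.08},
    {"offset": [0,0,-4],"dr": [0,0,0],"fingers": 0.08},
    {"offset": [0,-5,-2],"dr": [0,0,0],"fingers": 0.08},
    {"offset": [0,-5,0],"dr": [0,0,0],"fingers": 0.08},
    {"offset": [0,-5,0],"dr": [0,0,0],"fingers": 0.08},
    {"offset": [0,-5,0],"dr": [0,0,0],"fingers": 0.08},
    {"offset": [0,0,0],"dr": [0,0,0],"fingers": 0.08}
  ]
}}

```text
t: 20.48
tool_pos: [403.5, -185.3, 135.8]
tcp_rot: [0.0, 0.636, 0.772, -0.0]
contact_force: [0.3, 0.0, 0.7]
grip_width: 46.2
```

Run:
```python
from loc import *
inc((450,-175,100),101)
s=arm.camera('scene'); t=arm.camera('top')
a=cv2.resize(t[165:265,310:400,::-1],None,fx=4,fy=4,interpolation=cv2.INTER_CUBIC)
b=cv2.resize(s[140:240,300:400,::-1],None,fx=4,fy=4,interpolation=cv2.INTER_CUBIC)
cv2.imwrite('pics/p12.png',np.hstack([a,b]))
X=np.array([np.cos(np.radians(11)),np.sin(np.radians(11))]); M=np.array([623,-142.])
for n in ('scene','top'):
    for k in ('paddle_end','paddle_root','paddle_handle'):
        for r in arm.place_of(n,k)[:3]:
            p=px2w(n,r['xy'],10)[0,:2]; print(n,k,np.round(r['xy']),p.round(0),'xd',((p-M)@X-70).round(1),round(r['score'],2))
```

```text
t 20.48 tcp [ 403.5 -185.3  135.8] yaw 100.98 F [0.3 0.  0.7] w 46.2 q [-0.7  -0.    2.01 -0.    1.13 -2.46]
offset cm [0.13 4.76 3.59] dr [ 0.0002  0.0008 -0.0003]
scene paddle_end [390. 261.] [316.  75.] xd -329.8 0.82
scene paddle_end [365. 184.] [ 509. -162.] xd -185.6 0.69
scene paddle_root [331. 173.] [ 630. -152.] xd -65.2 0.85
scene paddle_handle [383. 249.] [350.  46.] xd -302.3 0.93
scene paddle_handle [350. 177.] [ 566. -164.] xd -130.3 0.65
top paddle_end [284. 281.] [314.  85.] xd -330.4 0.86
top paddle_end [355. 223.] [ 518. -161.] xd -177.1 0.64
top paddle_root [300. 253.] [410.  32.] xd -245.5 0.67
top paddle_root [350. 193.] [ 626. -141.] xd -66.9 0.52
top paddle_handle [291. 269.] [355.  60.] xd -294.0 0.62
top paddle_handle [354. 207.] [ 576. -156.] xd -118.7 0.57
```

View pics/p12.png

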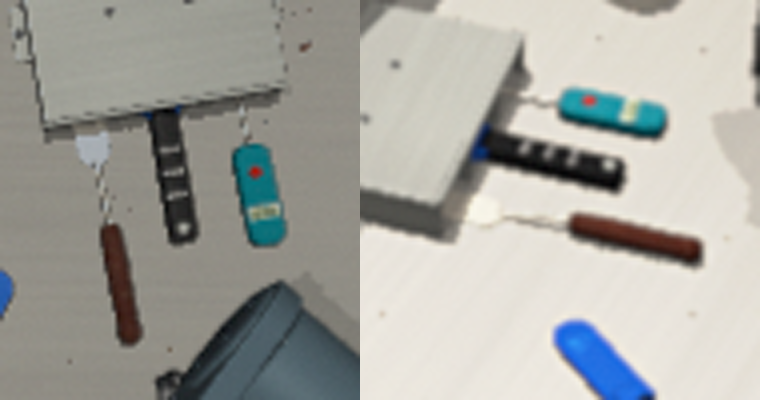

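The paddle is in the middle bay, handle out. A thin strip of blue still shows at the cover's edge, at about (352,193) in the top view. I'll check numerically where the root is.

Run:
```python
from loc import *
X=np.array([np.cos(np.radians(11)),np.sin(np.radians(11))]);Y=np.array([-X[1],X[0]]); M=np.array([623,-142.])
for u in (-20,-10,-5,0,5,10,15): print('root mouth+',u,[w2px(n,np.r_[M+X*u,14])[0].round(1).tolist() for n in('top','scene')])
print('end cand',[(e,[w2px(n,np.r_[M+X*(e+70),10])[0].round(1).tolist() for n in('top','scene')]) for e in (-192,-182,-172)])
s=arm.camera('scene'); t=arm.camera('top')
cv2.imwrite('pics/p13.png',np.hstack([cv2.resize(t[180:230,335:375,::-1],None,fx=10,fy=10,interpolation=cv2.INTER_NEAREST),cv2.resize(s[160:210,325:365,::-1],None,fx=10,fy=10,interpolation=cv2.INTER_NEAREST)]))
```

```text
root mouth+ -20 [[351.3, 199.0], [336.7, 175.9]]
root mouth+ -10 [[350.8, 196.2], [333.8, 175.2]]
root mouth+ -5 [[350.6, 194.8], [332.3, 174.9]]
root mouth+ 0 [[350.3, 193.4], [330.9, 174.6]]
root mouth+ 5 [[350.1, 192.0], [329.4, 174.3]]
root mouth+ 10 [[349.8, 190.7], [328.0, 173.9]]
root mouth+ 15 [[349.6, 189.3], [326.5, 173.6]]
end cand [(-192, [[356.4, 227.5], [367.1, 183.7]]), (-182, [[355.9, 224.7], [364.1, 183.0]]), (-172, [[355.4, 221.9], [361.0, 182.3]])]
```

View pics/p13.png

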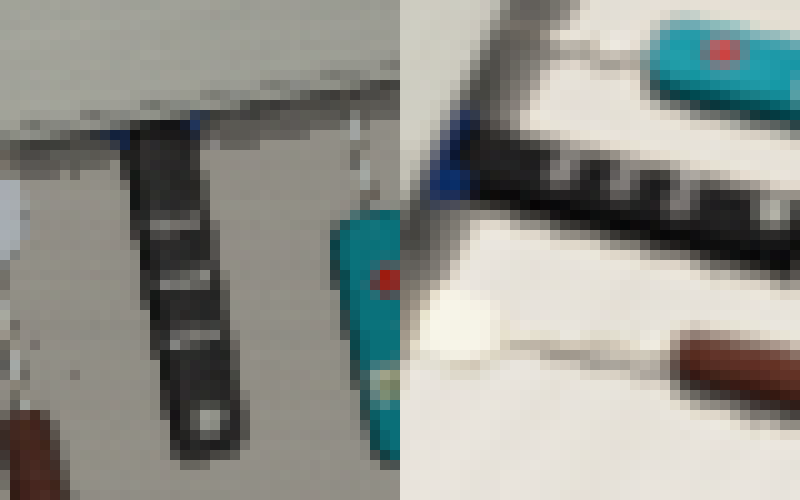

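The blade's shoulder sits within about 2 mm of the mouth line by the blue edge, and up to 7 mm inside by the handle end. That is too little margin, so I'll regrasp the handle and push about 7 mm further. The back wall leaves at least 11 mm.

```bash
python3 -c "
from h import *
inc((597,-147.5,100),101)"
```

```text
t 20.98 tcp [ 406.  -184.9  134.6] yaw 101.17 F [-0.3 -1.1 -0.2] w 46.1 q [-0.69  0.01  2.01  0.    1.13 -2.46]
offset cm [-0.03 19.46  3.46] dr [-0.0002 -0.0004  0.003 ]
```

{"op": "carry_out", "data": {
  "increments": [
    {"offset": [0,4,0],"dr": [0,0,0],"fingers": 0.08},
    {"offset": [0,5,0],"dr": [0,0,0],"fingers": 0.08},
    {"offset": [0,5,0],"dr": [0,0,0],"fingers": 0.08},
    {"offset": [0,4,1],"dr": [0,0,0],"fingers": 0.08},
    {"offset": [0,1.5,2.5],"dr": [0,0,0],"fingers": 0.08},
    {"offset": [0,0,4],"dr": [0,0,0],"fingers": 0.08},
    {"offset": [0,0,3.5],"dr": [0,0,0],"fingers": 0.08},
    {"offset": [0,0,2],"dr": [0,0,0],"fingers": 0.08},
    {"offset": [0,0,0],"dr": [0,0,0],"fingers": 0.08},
    {"offset": [0,0,0],"dr": [0,0,0],"fingers": 0.08}
  ]
}}

```text
t: 22.22
tool_pos: [598.1, -148.0, 6.2]
tcp_rot: [0.001, 0.635, 0.772, 0.0]
contact_force: [-0.2, -0.1, -0.1]
grip_width: 46.1
```

{"op": "carry_out", "data": {
  "increments": [
    {"offset": [0,0,0],"dr": [0,0,0],"fingers": -1},
    {"offset": [0,0,0],"dr": [0,0,0],"fingers": -1},
    {"offset": [0,0,0],"dr": [0,0,0],"fingers": -1},
    {"offset": [0,0,0],"dr": [0,0,0],"fingers": -1},
    {"offset": [0,0.3,0],"dr": [0,0,0],"fingers": -1},
    {"offset": [0,0.4,0],"dr": [0,0,0],"fingers": -1},
    {"offset": [0,0,0],"dr": [0,0,0],"fingers": -1},
    {"offset": [0,0,0],"dr": [0,0,0],"fingers": -1}
  ],
  "squeeze": 40
}}

```text
t: 23.22
tool_pos: [604.5, -146.9, 6.7]
tcp_rot: [0.001, 0.635, 0.772, -0.0]
contact_force: [-3.7, -0.4, 10.3]
grip_width: 24.9
```

{"op": "carry_out", "data": {
  "increments": [
    {"offset": [0,0,0],"dr": [0,0,0],"fingers": 0.08},
    {"offset": [0,0,0],"dr": [0,0,0],"fingers": 0.08},
    {"offset": [0,0,0],"dr": [0,0,0],"fingers": 0.08},
    {"offset": [0,0,-1],"dr": [0,0,0],"fingers": 0.08},
    {"offset": [0,0,-2],"dr": [0,0,0],"fingers": 0.08},
    {"offset": [0,0,-4],"dr": [0,0,0],"fingers": 0.08},
    {"offset": [0,0,-4],"dr": [0,0,0],"fingers": 0.08},
    {"offset": [0,-5,-2],"dr": [0,0,0],"fingers": 0.08},
    {"offset": [0,-5,0],"dr": [0,0,0],"fingers": 0.08},
    {"offset": [0,-5,0],"dr": [0,0,0],"fingers": 0.08},
    {"offset": [0,-5,0],"dr": [0,0,0],"fingers": 0.08},
    {"offset": [0,0,0],"dr": [0,0,0],"fingers": 0.08},
    {"offset": [0,0,0],"dr": [0,0,0],"fingers": 0.08}
  ]
}}

```text
t: 24.85
tool_pos: [408.7, -185.5, 136.4]
tcp_rot: [0.002, 0.635, 0.772, 0.0]
contact_force: [0.1, 0.8, -0.3]
grip_width: 46.3
```

Run:
```python
from loc import *
s=arm.camera('scene'); t=arm.camera('top')
cv2.imwrite('pics/p14.png',np.hstack([cv2.resize(t[180:230,335:375,::-1],None,fx=10,fy=10,interpolation=cv2.INTER_NEAREST),cv2.resize(s[160:210,325:365,::-1],None,fx=10,fy=10,interpolation=cv2.INTER_NEAREST)]))
cv2.imwrite('pics/p15.png',np.hstack([cv2.resize(t[140:300,160:460,::-1],None,fx=1.3,fy=1.3),cv2.resize(s[100:260,200:500,::-1],None,fx=1.3,fy=1.3)]))
X=np.array([np.cos(np.radians(11)),np.sin(np.radians(11))]); M=np.array([623,-142.])
for n in ('scene','top'):
    for k in ('paddle_end','paddle_root'):
        for r in arm.place_of(n,k)[:3]:
            p=px2w(n,r['xy'],10)[0,:2]; print(n,k,np.round(r['xy'],1),p.round(0),'xd',((p-M)@X-70).round(1),round(r['score'],2))
print(arm.sense()['contact_force'],arm.sense()['t'])
```

```text
scene paddle_end [362.9 185. ] [ 512. -153.] xd -180.9 0.5
scene paddle_root [331.  174.5] [ 625. -146.] xd -68.9 0.76
scene paddle_root [370.3 243.7] [388.  47.] xd -264.4 0.7
top paddle_end [284.  278.5] [321.  85.] xd -323.0 0.86
top paddle_end [359.2 220.5] [ 528. -175.] xd -169.5 0.75
top paddle_root [347.9 186.5] [ 648. -133.] xd -43.8 0.74
top paddle_root [298.8 252.6] [412.  35.] xd -243.6 0.57
[ 0.46573011 -0.34229532  0.22282915] 25.15
```

View pics/p14.png

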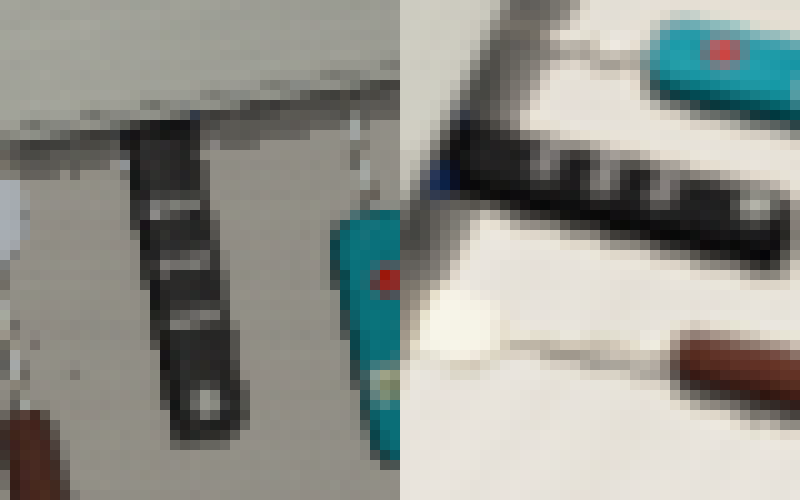

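View pics/p15.png

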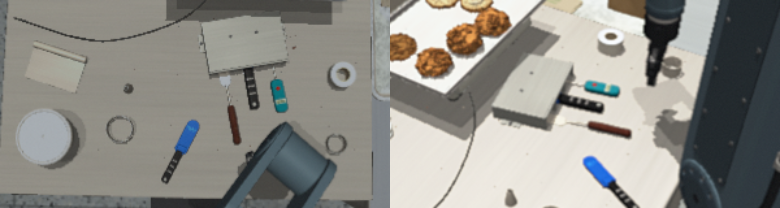

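The blue has now all but disappeared under the cover in the top view. In the scene view only a sliver shows, seen obliquely under the cover edge at (328,177). The handle end is about 110 mm in front of the mouth, and nothing else has moved. Handing in.

```bash
python3 -c "
from h import *
print(arm.sign_off()); print(arm.sense()['t'])"
```

```text
the job is handed in; nothing more can be done
None
the job is handed in; nothing more can be done
```

The paddle is in the dock's middle bay, blade first with its handle sticking out, and the job is handed in. No verdict was reported. The clock read about 25 s at my last reading, against the 51 s limit.

**What I did:** I drew the larger paddle (measured about 44 mm wide; the loose look-alike is 32 mm) straight out by its blade. I left it flat in front of the dock and let go, then took it by the handle near the root. I turned it half round in the air and slid it in. After releasing I judged the margin at the mouth too thin, so I regrasped it and pushed it about 6 mm further.

**Last checks:**
- **Blade:** I put the root about 4 to 12 mm inside the mouth, going by the blue edge and the handle end. Almost no blue shows in the top view.
- **Handle:** its end is about 110 mm in front of the mouth.
- **Other things:** in the pictures, the spatula, the probe and everything else on the table are where they were.
- **Gripper:** it was open, touching nothing, and stood about 136 mm above the table.

**Disagreements:**
- **Dock mouth:** the network placed it about 9 mm to the left of where the dock's edges put it. I used the edges, and the blade went in freely.
- **Root and end:** the network's last root readings were scattered, from 1 to 26 mm inside the mouth. Its end readings were 10 mm apart, so I relied on the outlines in the pictures.
- **Lying flat:** I judged this from the pictures only; I did not measure the paddle's height.

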